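Set the fork gauge on the chainring runout fixture, index to the third stop and hold

ROBOT

A 6-joint arm with a two-finger parallel gripper is mounted at the origin on a cart in front of the work surface, level with it; the furniture and walls round the work are solid. World frame = base frame: x ahead of the robot, y to its left, z up, the work surface at z = 0. Lengths are in mm, angles in rad, forces in N, time in s.
With the tool pointing down it reaches from about 350 to 775 mm from the base axis. Payload 7.3 kg.
Tool frame: the origin (TCP) lies between the finger pads; the fingertips stand 22 mm ahead of it and the grasp point (between the pads) lies 3 mm ahead of it; z points along the fingers, x is the direction in which the jaws open and shut, and the axes are right-handed (so a half turn about z gives the same grasp; the last joint's range is limited). The gripper opens to 92 mm and grips with 3 to 60 N. Pads are 19 mm wide; open, the fingers measure 130 mm over their backs; the gripper's body (75 mm by 190 mm) begins 47 mm behind the grasp point.
Start: joints at [-1.411, 0.342, 1.524, -0, 1.275, -0.146], TCP at [158.077, -500.654, 248.741] pointing down, gripper open.
Joint ranges: [-2.53, 2.53], [-0.77, 2.02], [0.04, 2.7], [-1, 4.14], [0.28, 2.66], [-3.11, 3.11]. Speed limits (rad/s): [2.57, 2.57, 3.14, 3.14, 3.14, 3.14].

INTERFACE

Orientations are given as [roll, pitch, yaw] about the fixed x, y, z axes, in that order (R = Rz(yaw) Ry(pitch) Rx(roll)).
In Python, from plant import * gives the robot as it stands. The module is installed in compiled form; this text tells all that it offers.
- The arm moves only by the shell command python3 -m handwheel 'ROWS' [OPENING]. ROWS is a JSON object of lists of equal length, an entry for each row: "translation": the shift along the world's x, y, z in units of 15 cm (1.0 is 15 cm), a list of three; "twist": the turn about the world's z in units of 90 degrees (1.0 is 90 degrees). In form: {"translation": [[tx, ty, tz], ...], "twist": [twist, ...]}. A call has exactly 8 rows; each row shifts and turns the pose as measured when the row begins; what a row does not reach is not made up. A row lasts 1/8 s, in which the tool goes at most 62.5 mm and 10.7 degrees, less where a joint would pass 70% of its speed; a pose out of reach is approached as far as the arm can. A call with a number of a shift or a turn outside -1 to 1 is refused whole. A call with a gripper value outside its range is refused whole. OPENING is the closure in counts, from 0 (fully open) to 255 (shut), set as the call begins (- or left out, the last holds). The fingers move at their own pace and stop on an object; the grip force is fixed at half the most. Time passes only in rows, so rows that do not move let the fingers close, or fill a call up. It gives the time, the measured TCP pose, the force and the opening at its end, in the units of the state.
- get_obs(): the state, without advancing time (a new reading comes with each control period).
- capture(name): name is "scene" or "top"; returns a dict with "img" (384x512x3 uint8, red, green, blue), "vertical_fov" (degrees; the focal length in pixels is half the picture's height over the tangent of half this angle, whatever the lens; pixels are square), "cx", "cy" (the principal point, pixels), "world_from_camera" (4x4, takes a point from camera to world coordinates). Camera axes: x right, y up, looking along -z (the intrinsics and any distortion apply to the point x, -y, -z); pixel columns grow to the right and rows downward; lengths in mm; the calibration is good to about 2 mm. A picture is of the moment at which its call begins. There is no depth.
- close_job(): hands the job in, once; it reports no verdict.
Trained networks look in the newest picture that a camera, given by its name, has taken for a name from the list of things; names that differ only in an ending like _2 or _b are one class to them, and where a whole thing is asked for, a point or a joint stands for the part that bears it (a point fixed in the world has none). Each returns a list of dicts, best first, with "score" (0 to 1); they miss things now and then, are a little off and sometimes report something else, mostly with a low value. They report only what shows in the picture. A call takes as long as a camera call.
- search_frame(camera, label): "position" ([x, y, z] in mm, in the coordinates of the camera as it stood for that picture, good to about 4 mm: the middle of the surface that is visible of it).
- spot_point(camera, label): "position" ([x, y, z] in mm, in the coordinates of the camera as it stood for that picture, good to about 4 mm: a listed point, or the origin of a listed thing).
The state is a dict: "time": time; "joint_positions": joint angles; "dq": joint speeds; "tau": joint torques, N m; "tool_pos": TCP position; "tcp_rot": TCP orientation; "contact_force": force on the tool from outside, world axes, zero at the start; "moment": the same for the moment, N m; "grip_width": finger opening in mm.
Only numpy, scipy, OpenCV 4.12 (cv2) and the standard library are available. Lean on these libraries where they do the work, as an engineer would, in place of code of your own. Each camera call takes 0.05 s, during which the arm holds its last target.

TASK

This chainring may be bent, so set it up to be read on the runout fixture: hook the fork gauge over the rail near one end, where its fork is clear of the ring, then slide it along so that the fork passes round the teeth and the saddle sits centred between the two white lines, and let go of it. Then turn the black index knob clockwise (seen from above) from its home stop, counting three clicks to the third stop without overrunning to the fourth, and finish still gripping the knob there, so that the ring cannot creep while the gap is read. Leave the other things on the bench alone.

Things in the scene. Friction and masses are not known exactly. Their poses are not given: they have to be found in the camera images.
- runout_fixture: heavy dark green iron fixture fixed to the bench, place and yaw vary. Origin: on the bench, under the vertical spindle. x points from the spindle to the rail, z up. Base plate 14 mm high, x -90 to 115, y +-75 mm; rail foot 20 mm high, y +-100 mm. On the spindle a black chainring, radius 68 mm (solid for contacts), z 66 to 70 mm; above it the knob
- rail_mark (a point): middle of the mark on the rail's top edge (fixture x 100, y 0, z 125 mm), axes as the fixture. The rail is an upright steel flat bar along y, 8 mm thick, y -98 to +98 mm, 24 mm high; its posts at y +-78 mm are no thicker, so the gauge slides past. Two white lines 4 mm wide round the bar, centred 22.5 mm to either side of the mark
- fork_gauge: loose gauge, about 0.14 kg, standing upright on the bench. Origin: middle of its underside below the slot; z up, y along the slot, fork towards -x. Brass balance weight on the +x side, to x 22 mm. On the rail its axes lie along the fixture's (fork to the spindle) and, seated, its origin is 55 mm above the bench. Balanced: it then hangs upright
- gauge_seat (a point): middle of the gauge's slot roof (gauge x 0, y 0, z 70 mm); meets rail_mark when seated at the mark. The saddle is 36 mm long in y, white line over its middle; its slot opens downward, 11 mm wide, and widens below gauge z 36 mm to a 20 mm mouth at z 24 mm and below
- gauge_tab (a point): middle of the gauge's orange grip tab (gauge x 0, y 0, z 108 mm). The tab is 12 mm thick in x, 30 mm wide in y, from gauge z 82 to 125 mm; below it the saddle is 19 mm thick
- fork_tip (a point): tip of the gauge's fork, middle of its gap (gauge x -41, y 0, z 13 mm). Two fingers 12 mm wide in y: lower z 0 to 6, upper z 20 to 26 mm, gap 14 mm. On the rail the ring lies mid-gap and the fork reaches 9 mm inside the tooth tips at the mark, so it cannot come straight down within about 40 mm of the mark along the rail
- spindle (a joint): angle of spindle, ring and knob, rad: 0 at the home stop (also an end of travel), growing clockwise seen from above. A spring roller on a star wheel clicks every 24 degrees: stops at 0.419, 0.838, 1.257 (third), 1.676 and 2.094 (other end). About 0.2 N m takes it over; past half way it snaps into the next stop, and stays there if let go
- index_knob: black knob fixed on the spindle: round collar, above it a grip bar 46 mm long (its x), 16 mm wide (its y), 36 mm high, top 154 mm above the bench, white line on the +x half. Origin on the spindle axis, 110 mm above the bench. At home its x axis points along the fixture's x axis; it turns clockwise from there by the joint value
- knob_grip (a point): on the spindle axis in the grip bar, 142 mm above the bench: where to grip it; the collar (radius 23 mm) lies below 120 mm
- front_hub: bystander: silver wheel hub lying at the left; leave alone
- lube_bottle: bystander: green bottle with red spout, 42 mm wide, 123 mm high, at the left behind; leave alone
- screwdriver_red: bystander: screwdriver with red handle, 205 mm, lying to the right of the fixture; leave alone
- patch_tin: bystander: flat red tin 57 x 92 x 20 mm at the right behind; leave alone

How it is judged (in metres and radians):
On the way, in this order (a step that is already met when the one before it is completed fails the run):
1. the gauge is hooked on the rail away from the mark, its slot roof down on the bar, with the spindle still at home ((y of gauge_seat in the frame of rail_mark above 0.025 m or y of gauge_seat in the frame of rail_mark below -0.025 m) and y of gauge_seat in the frame of rail_mark between -0.11 and 0.11 m and x of gauge_seat in the frame of rail_mark between -0.006 and 0.006 m and z of gauge_seat in the frame of rail_mark between -0.006 and 0.006 m and value of joint spindle below 0.2 rad), for 0.1 s.
2. the gauge has been slid to the mark and let go, with the spindle still at home (y of gauge_seat in the frame of rail_mark between -0.005 and 0.005 m and x of gauge_seat in the frame of rail_mark between -0.006 and 0.006 m and z of gauge_seat in the frame of rail_mark between -0.004 and 0.003 m and contact force between the fingers and fork_gauge below 0.1 N and value of joint spindle below 0.2 rad and x of fork_tip in the frame of rail_mark below -0.032 m), for 0.2 s.
3. the spindle has been clicked round to its first stop by the knob (value of joint spindle above 0.35 rad and contact force between the fingers and index_knob above 0.5 N).
At the end, for the whole second after the job is handed in: the fork gauge hangs on the rail on its own, upright (within 8 degrees), roof down on the bar (3 mm), its middle within 5 mm of the middle of the mark, untouched; the spindle rests at its third stop (72 degrees, within 5) with the fingers still gripping the knob (at least 1.5 N) (value of joint spindle between 1.167 and 1.347 rad and velocity of joint spindle between -0.1 and 0.1 rad/s and contact force between the fingers and index_knob above 1.5 N and y of gauge_seat in the frame of rail_mark between -0.005 and 0.005 m and x of gauge_seat in the frame of rail_mark between -0.006 and 0.006 m and z of gauge_seat in the frame of rail_mark between -0.004 and 0.003 m and angle between fork_gauge's own z axis and vertical below 0.14 rad and angle between the y axis of fork_gauge and the y axis of runout_fixture, either way round below 0.14 rad and contact force between each of the arm, the fingers and fork_gauge below 0.1 N and x of fork_tip in the frame of rail_mark below -0.032 m); the arm keeps its last pose, push and grip.
It fails at once if the spindle is overrun towards the fourth stop (value of joint spindle above 1.5 rad).
It fails at once if a bystander (hub, bottle, screwdriver or tin) is pushed away by more than 25 mm (distance of any of front_hub, lube_bottle, screwdriver_red, patch_tin from where it was at the start of the episode above 0.025 m).
It also fails if it takes over 72 s, if anything falls off the work surface, if the arm or the gripper's body presses on something with over 40 N, if the wrist force passes 120 N, or if a joint passes its speed limit or range.

## Working session

There is one attempt and no reset: what is moved stays moved. The work goes in short steps, Python scripts to look and compute and a shell command to move; the robot and the scene stay as the last step left them, time stands still between calls to the robot, and variables do not carry over. Pictures are saved under pics/ and viewed, and the job is handed in when it is done.

```bash
mkdir -p pics; cat > h.py <<'E'
from plant import *
import numpy as np, cv2
def snap(cam,fn=None):
    c=capture(cam)
    if fn: cv2.imwrite('pics/'+fn+'.png',c['img'][:,:,::-1])
    return c
def w(c,p):
    T=np.array(c['world_from_camera']); return (T@np.r_[np.array(p,float),1])[:3]
E
python3 - <<'E'
from h import *
o=get_obs(); print({k:np.round(v,3) for k,v in o.items()})
for cam in ['scene','top']:
    c=snap(cam,cam+'0'); print(cam,c.keys(),c['vertical_fov'],c['cx'],c['cy'],np.round(c['world_from_camera'],3).tolist())
    for l in ['runout_fixture','rail_mark','fork_gauge','gauge_seat','gauge_tab','fork_tip','index_knob','knob_grip','front_hub','lube_bottle','screwdriver_red','patch_tin']:
        for f in (spot_point,):
            print(l,[(round(d['score'],2),np.round(w(c,d['position'])).tolist()) for d in f(cam,l)[:2]])
print(get_obs()['time'])
E
```

```text
{'time': np.float64(0.0), 'joint_positions': array([-1.411,  0.343,  1.525, -0.   ,  1.275, -0.146]), 'dq': array([-0.001, -0.004, -0.   ,  0.   , -0.001, -0.   ]), 'tau': array([ 1.0000e-03, -4.3123e+01, -2.4422e+01,  7.2000e-02,  5.6000e-02,
       -0.0000e+00]), 'tool_pos': array([ 157.994, -500.275,  248.055]), 'tcp_rot': array([-3.141e+00,  1.000e-03, -1.265e+00]), 'contact_force': array([-0.151,  0.426,  0.4  ]), 'moment': array([ 0.003, -0.04 ,  0.019]), 'grip_width': np.float64(92.009)}
scene dict_keys(['img', 'vertical_fov', 'cx', 'cy', 'world_from_camera']) 55.54394607026667 255.04368558336188 197.6559242255051 [[-0.822, 0.264, -0.505, -136.727], [-0.569, -0.354, 0.742, 918.414], [0.017, 0.897, 0.441, 637.695], [0.0, 0.0, 0.0, 1.0]]
runout_fixture [(0.96, [500.0, 55.0, 2.0])]
rail_mark [(0.74, [596.0, 49.0, 129.0]), (0.18, [414.0, -265.0, -0.0])]
fork_gauge [(0.61, [418.0, -265.0, -1.0])]
gauge_seat [(0.58, [417.0, -262.0, 67.0])]
gauge_tab [(0.72, [413.0, -266.0, 112.0])]
fork_tip [(0.75, [387.0, -292.0, 13.0])]
index_knob [(0.46, [500.0, 61.0, 113.0])]
knob_grip [(0.71, [
[... 345 characters left out ...]
0.009, 5.852], [0.013, 0.191, 0.982, 1499.037], [0.0, 0.0, 0.0, 1.0]]
runout_fixture [(0.93, [497.0, 60.0, 3.0])]
rail_mark [(0.58, [600.0, 52.0, 125.0])]
fork_gauge [(0.8, [419.0, -262.0, -0.0]), (0.72, [454.0, -141.0, 2.0])]
gauge_seat [(0.63, [420.0, -258.0, 70.0])]
gauge_tab [(0.7, [419.0, -264.0, 106.0])]
fork_tip [(0.53, [387.0, -286.0, 14.0]), (0.37, [497.0, 59.0, 2.0])]
index_knob [(0.65, [498.0, 60.0, 114.0])]
knob_grip [(0.64, [500.0, 60.0, 147.0]), (0.5, [385.0, -288.0, 13.0])]
front_hub [(0.69, [519.0, 348.0, 0.0])]
lube_bottle [(0.73, [417.0, -263.0, 107.0]), (0.62, [603.0, 349.0, 2.0])]
screwdriver_red [(0.78, [453.0, -143.0, -2.0])]
patch_tin [(0.93, [561.0, -367.0, 2.0])]
1.3
```

View pictures.

View pics/scene0.png

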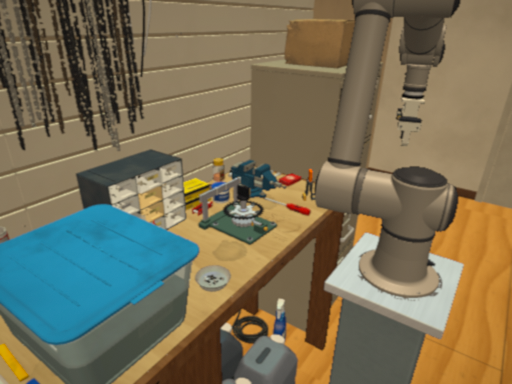

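View pics/top0.png

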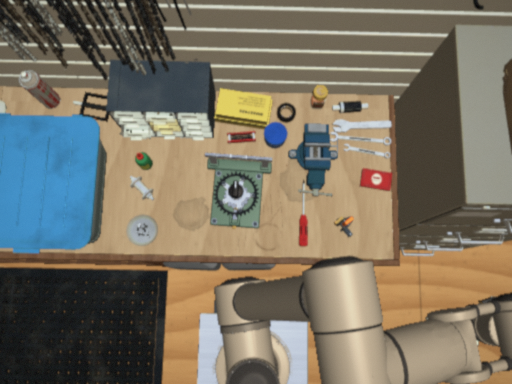

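```bash
python3 - <<'E'
import cv2
t=cv2.imread('pics/top0.png'); s=cv2.imread('pics/scene0.png')
cv2.imwrite('pics/t1.png',cv2.resize(t[130:255,190:370],None,fx=4.4,fy=4.4,interpolation=cv2.INTER_CUBIC))
cv2.imwrite('pics/s1.png',cv2.resize(s[145:250,190:330],None,fx=5.7,fy=5.7,interpolation=cv2.INTER_CUBIC))
E
```

```text
(no output)
```

View pics/t1.png

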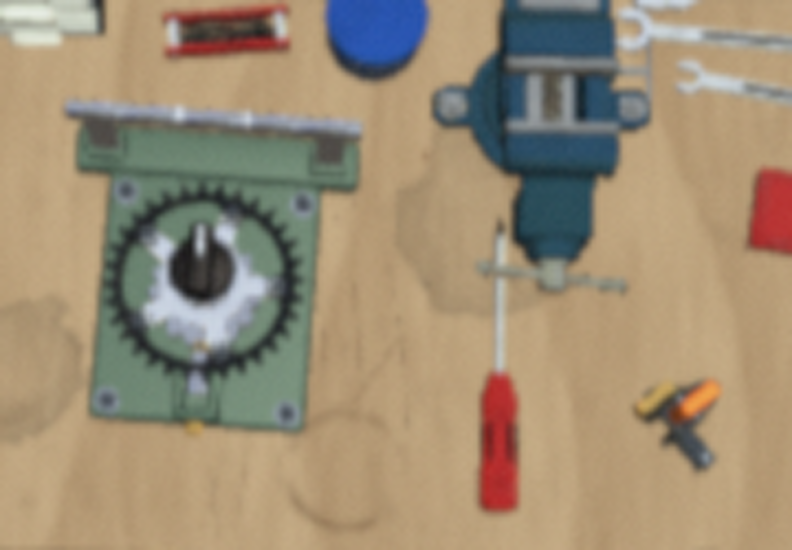

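View pics/s1.png

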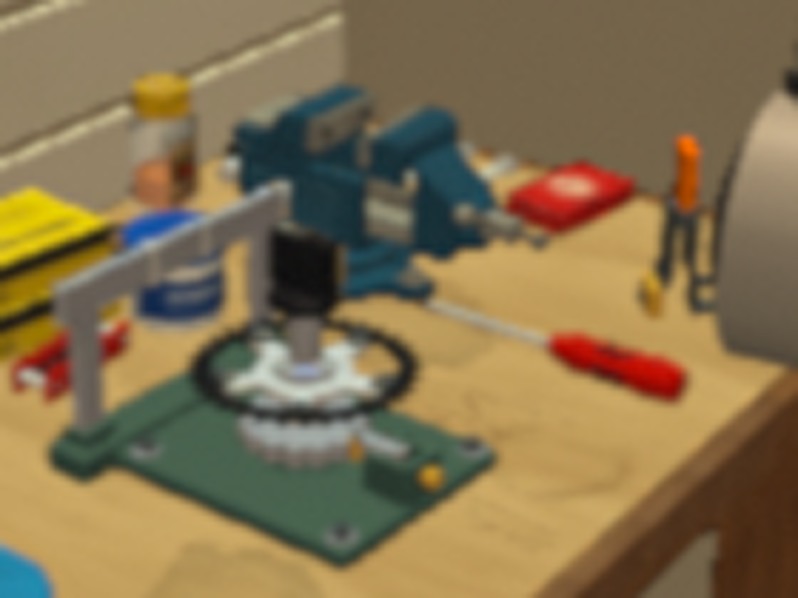

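```bash
cat >> h.py <<'E'
from scipy.optimize import least_squares
def proj(c,P):
    T=np.linalg.inv(np.array(c['world_from_camera'])); P=np.atleast_2d(P)
    q=P@T[:3,:3].T+T[:3,3]; f=192/np.tan(np.radians(c['vertical_fov']/2))
    return np.c_[c['cx']+f*q[:,0]/-q[:,2], c['cy']-f*q[:,1]/-q[:,2]]
def place(p,L):
    x,y,a=p; L=np.atleast_2d(np.array(L,float)); 
    return np.c_[x+np.cos(a)*L[:,0]-np.sin(a)*L[:,1], y+np.sin(a)*L[:,0]+np.cos(a)*L[:,1], L[:,2]]
def boxpts(x0,x1,y0,y1,z0,z1):
    return [(x,y,z) for z in(z0,z1) for x,y in((x0,y0),(x1,y0),(x1,y1),(x0,y1))]
def draw(img,c,p,boxes,off,s,dz=0,col=(0,255,255)):
    for b in boxes:
        q=proj(c,place(p,boxpts(*b))+[0,0,dz]); q=((q-off+.5)*s-.5)
        for i in range(4):
            for a,e in((i,(i+1)%4),(i+4,(i+1)%4+4),(i,i+4)):
                cv2.line(img,tuple(int(v) for v in np.round(q[a])),tuple(int(v) for v in np.round(q[e])),col,1)
FIX=[(-90,115,-75,75,0,14),(96,104,-98,98,101,125),(-23,23,-8,8,118,154)]
GAU=[(-6,6,-15,15,82,125),(-41,-9.5,-6,6,0,6),(-41,-9.5,-6,6,20,26),(-9.5,9.5,-18,18,0,82)]
E
python3 - <<'E'
from h import *
ct=snap('top','t2'); cs=snap('scene','s2')
U=lambda u,s,o:(np.array(u)+.5)/s-.5+o
ft=[((67,103),(100,98,125)),((361,128),(100,-98,125)),((180,113),(100,22.5,125)),((248,119),(100,-22.5,125)),((90,415),(-90,75,14)),((302,430),(-90,-75,14))]
px=np.array([U(a,4.4,(190,130)) for a,_ in ft]); L=[b for _,b in ft]
r=lambda p:(proj(ct,place(p,L))-px).ravel()
s=least_squares(r,[498,58,-.09]); print(s.x,np.degrees(s.x[2]),np.round(s.fun.reshape(-1,2),2).tolist())
p=s.x
t=cv2.imread('pics/t2.png');o=(190,130);I=cv2.resize(t[130:255,190:370],None,fx=4.4,fy=4.4,interpolation=cv2.INTER_CUBIC)
g=(419,-263,np.radians(38))
draw(I,ct,p,FIX,o,4.4);draw(I,ct,g,GAU,o,4.4);cv2.imwrite('pics/t2o.png',I)
t=cv2.imread('pics/s2.png');o=(190,145);I=cv2.resize(t[145:250,190:330],None,fx=5.7,fy=5.7,interpolation=cv2.INTER_CUBIC)
draw(I,cs,p,FIX,o,5.7);draw(I,cs,g,GAU,o,5.7);cv2.imwrite('pics/s2o.png',I)
for cam,c in(('top',ct),('scene',cs)):
  for l in ['fork_gauge','fork_tip','gauge_tab','runout_fixture','rail_mark']:
    print(cam,l,[(round(d['score'],2),np.round(w(c,d['position'])).tolist()) for d in spot_point(cam,l)[:1]])
E
```

```text
[ 4.98135421e+02  5.87944879e+01 -5.76063322e-02] -3.3005997062616257 [[-0.47, 0.14], [0.58, -0.31], [-0.01, -0.11], [0.12, -0.28], [-0.72, 0.06], [0.5, 0.48]]
top fork_gauge [(0.59, [416.0, -264.0, 3.0])]
top fork_tip [(0.76, [387.0, -288.0, 12.0])]
top gauge_tab [(0.46, [421.0, -262.0, 107.0])]
top runout_fixture [(0.95, [495.0, 62.0, 2.0])]
top rail_mark [(0.6, [599.0, 53.0, 127.0])]
scene fork_gauge [(0.75, [414.0, -265.0, 70.0])]
scene fork_tip [(0.57, [386.0, -291.0, 17.0])]
scene gauge_tab [(0.52, [414.0, -269.0, 111.0])]
scene runout_fixture [(0.6, [501.0, 51.0, 7.0])]
scene rail_mark [(0.64, [599.0, 48.0, 128.0])]
```

View pics/t2o.png

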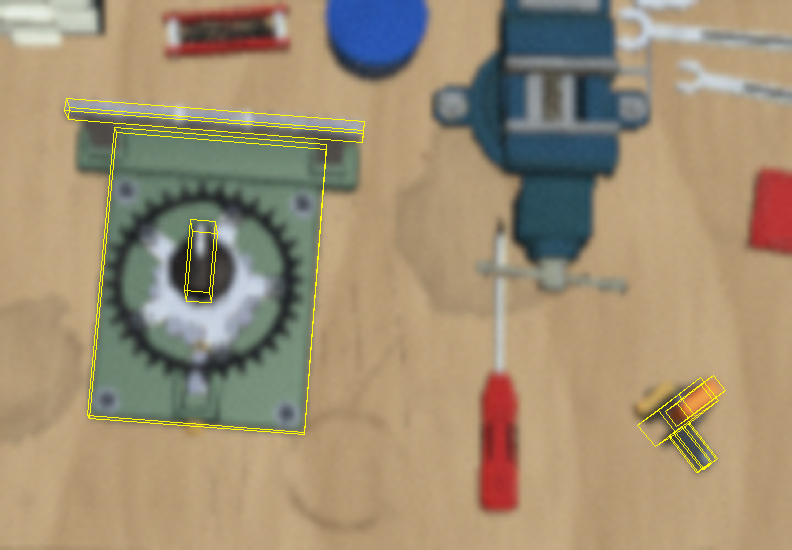

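View pics/s2o.png

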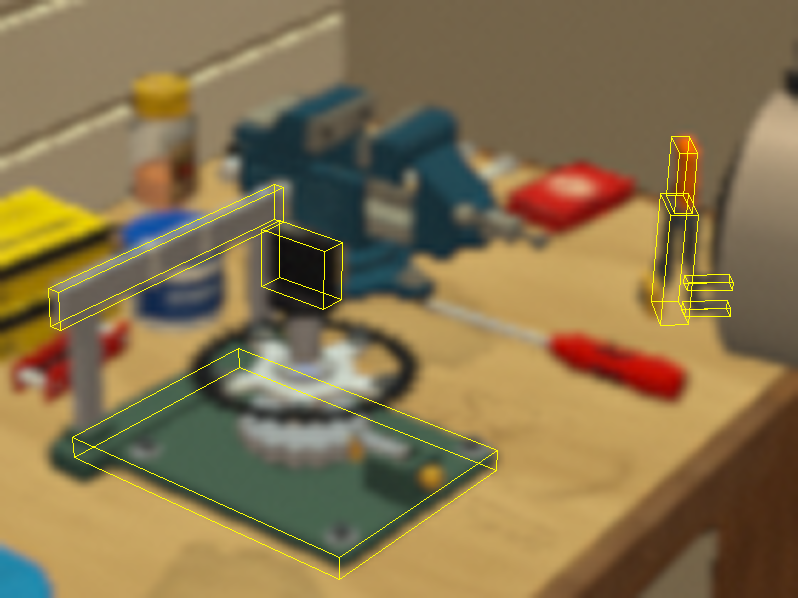

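```bash
python3 -m handwheel '{"translation":[[0.215,0.198,0],[0.215,0.198,0],[0.215,0.198,0],[0.215,0.198,0],[0.215,0.198,0],[0.215,0.198,0],[0.215,0.198,0],[0.215,0.198,0]],"twist":[0.118,0.118,0.118,0.118,0.118,0.118,0.118,0.118]}' 60
python3 - <<'E'
from h import *
U=lambda u,s,o:(np.array(u)+.5)/s-.5+o
ct=snap('top'); cs=snap('scene')
ft=[((67,103),(100,98,125)),((361,128),(100,-98,125)),((180,113),(100,22.5,125)),((248,119),(100,-22.5,125)),((90,415),(-90,75,14)),((302,430),(-90,-75,14))]
fs=[((57,289),(96,98,125)),((288,182),(100,-98,125)),((342,565),(-90,75,0)),((495,453),(-90,-75,14))]
A=np.array([U(a,4.4,(190,130)) for a,_ in ft]);B=np.array([U(a,5.7,(190,145)) for a,_ in fs])
def r(p):
    return np.r_[(proj(ct,place(p[:3],[b for _,b in ft]))+p[3:5]-A).ravel(),(proj(cs,place(p[:3],[b for _,b in fs]))+p[5:7]-B).ravel(),p[3:]*.7]
s=least_squares(r,[498,58,-.09,0,0,0,0]);print(np.round(s.x,3),np.degrees(s.x[2]),np.round(s.fun,2))
E
```

```text
time: 2.9
tool_pos: [421.2, -257.6, 249.1]
tcp_rot: [3.14, -0.002, 0.237]
contact_force: [1.2, -0.7, -0.5]
grip_width: 70.0
[ 4.98899e+02  5.74680e+01 -6.20000e-02 -4.75000e-01  2.25000e-01
  3.08000e-01 -4.74000e-01] -3.5373485517054277 [-0.31 -0.    0.7  -0.18  0.13 -0.16  0.25 -0.26 -0.86 -0.07  0.34  0.55
  0.54 -0.27 -1.16  0.02 -0.28  1.66  0.76 -1.18 -0.33  0.16  0.22 -0.33]
```

```bash
python3 -m handwheel '{"translation":[[-0.016,-0.016,0],[-0.016,-0.016,0],[0,0,0],[0,0,-0.12],[0,0,-0.15],[0,0,-0.15],[0,0,-0.12],[0,0,-0.08]],"twist":[0.1,0.1,0.071,0,0,0,0,0]}' 60
python3 - <<'E'
from h import *
ct=snap('top','t3'); cs=snap('scene','s3')
t=cv2.imread('pics/t3.png');I=cv2.resize(t[170:270,280:400],None,fx=5,fy=5,interpolation=cv2.INTER_CUBIC)
t=cv2.imread('pics/s3.png');J=cv2.resize(t[140:220,240:340],None,fx=6,fy=6,interpolation=cv2.INTER_CUBIC)
cv2.imwrite('pics/t3o.png',I);cv2.imwrite('pics/s3o.png',J)
E
```

```text
time: 4.0
tool_pos: [415.1, -264.6, 154.6]
tcp_rot: [3.136, -0.002, 0.666]
contact_force: [0.4, 0.5, -0.6]
grip_width: 70.1
```

View pics/t3o.png

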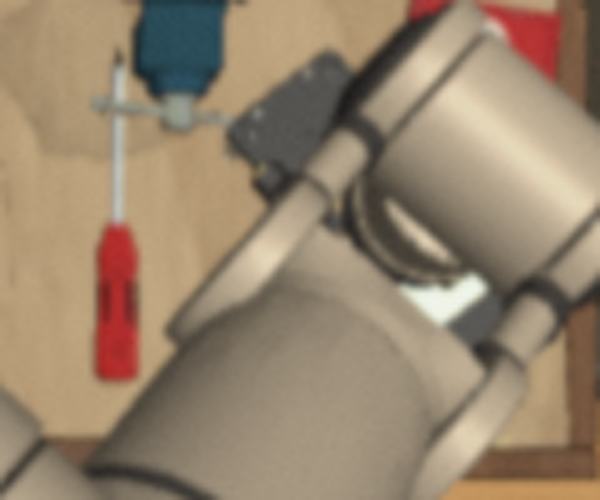

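View pics/s3o.png

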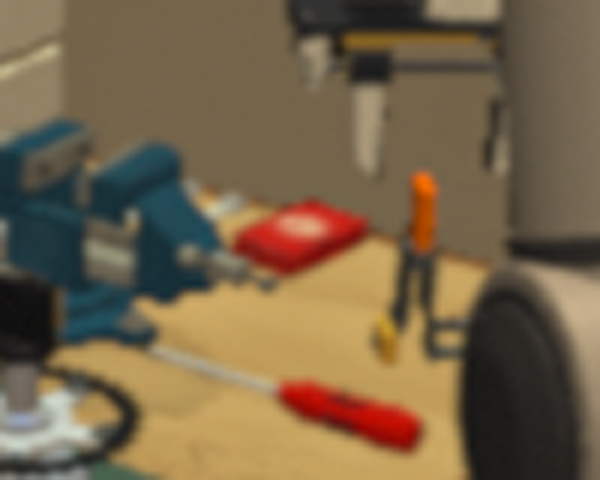

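```bash
python3 -m handwheel '{"translation":[[0.01,0.012,-0.06],[0,0,-0.08],[0,0,-0.08],[0,0,-0.06],[0,0,-0.01],[0,0,0],[0,0,0],[0,0,0]],"twist":[0,0,0,0,0,0,0,0]}' 60
python3 -m handwheel '{"translation":[[0,0,0],[0,0,0],[0,0,0],[0,0,0],[0,0,0],[0,0,0],[0,0,0],[0,0,0]],"twist":[0,0,0,0,0,0,0,0]}' 255
python3 - <<'E'
from h import *
cs=snap('scene','s4')
t=cv2.imread('pics/s4.png');J=cv2.resize(t[140:220,240:340],None,fx=6,fy=6,interpolation=cv2.INTER_CUBIC)
cv2.imwrite('pics/s4o.png',J)
E
```

```text
time: 5.1
tool_pos: [417.3, -263.1, 109.5]
tcp_rot: [3.135, -0.002, 0.666]
contact_force: [0.3, 0.3, -0.4]
grip_width: 70.4
time: 6.1
tool_pos: [417.4, -263.2, 109.8]
tcp_rot: [3.134, -0.002, 0.666]
contact_force: [-0.1, -0.3, 0.4]
grip_width: 11.7
```

View pics/s4o.png

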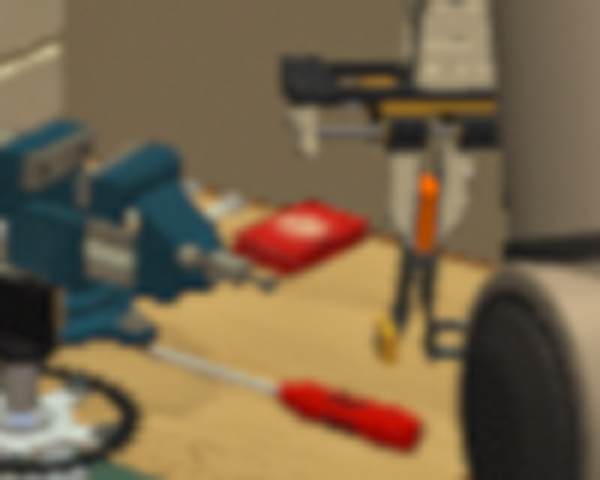

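```bash
python3 -m handwheel '{"translation":[[0,0,0.05],[0,0,0.15],[0,0,0.2],[0,0,0.2],[0,0,0.2],[0,0,0.15],[0,0,0.1],[0,0,0.05]],"twist":[0,0,0,0,0,0,0,0]}' 255
python3 -m handwheel '{"translation":[[0,0.1,0],[0,0.2,0],[0,0.25,0],[0,0.25,0],[0.05,0.25,0],[0.1,0.25,0],[0.15,0.2,0],[0.15,0.1,0]],"twist":[0,-0.05,-0.08,-0.08,-0.08,-0.08,-0.06,-0.03]}' 255
```

```text
time: 7.15
tool_pos: [415.6, -261.7, 281.9]
tcp_rot: [3.137, -0.002, 0.666]
contact_force: [-0.0, 0.3, -0.3]
grip_width: 11.8
time: 8.15
tool_pos: [477.9, -7.8, 276.8]
tcp_rot: [-3.139, 0.007, -0.082]
contact_force: [0.5, -0.2, -1.5]
grip_width: 11.6
```

```bash
python3 -m handwheel '{"translation":[[0.1,0,0],[0.17,0,0],[0.17,0,0],[0.15,0,0],[0.1,0,0],[0.05,-0.01,0],[0.02,0,0],[0,0,0]],"twist":[0.012,0,0,0,0,0,0,0]}' 255
python3 - <<'E'
from h import *
ct=snap('top','t5'); cs=snap('scene','s5')
o=get_obs();print(o['tool_pos'],o['tcp_rot'])
for cam,c in(('top',ct),('scene',cs)):
  for l in ['fork_gauge','fork_tip','gauge_tab','gauge_seat','rail_mark','runout_fixture']:
    print(cam,l,[(round(d['score'],2),np.round(w(c,d['position'])).tolist()) for d in spot_point(cam,l)[:1]])
p=(498.5,58,-.062)
a=o['tcp_rot'][2];g=(o['tool_pos'][0],o['tool_pos'][1],a)
t=cv2.imread('pics/t5.png');I=cv2.resize(t[120:245,190:330],None,fx=5,fy=5,interpolation=cv2.INTER_CUBIC)
draw(I,ct,p,FIX,(190,120),5)
cv2.imwrite('pics/t5o.png',I)
t=cv2.imread('pics/s5.png');J=cv2.resize(t[120:250,190:310],None,fx=4.5,fy=4.5,interpolation=cv2.INTER_CUBIC);K=J.copy()
draw(J,cs,p,FIX,(190,120),4.5);draw(J,cs,g,GAU,(190,120),4.5,dz=o['tool_pos'][2]-109.8,col=(255,0,255))
cv2.imwrite('pics/s5o.png',J);cv2.imwrite('pics/s5k.png',K)
E
```

```text
time: 9.15
tool_pos: [592.2, -9.2, 271.6]
tcp_rot: [-3.139, 0.019, -0.051]
contact_force: [0.3, 0.2, -0.7]
grip_width: 12.1
[592.09679072  -9.14332553 271.75422959] [-3.13895478  0.01845707 -0.05114298]
top fork_gauge [(0.41, [453.0, -141.0, 2.0])]
top fork_tip []
top gauge_tab []
top gauge_seat [(0.37, [561.0, -373.0, 0.0])]
top rail_mark []
top runout_fixture []
scene fork_gauge [(0.54, [590.0, -13.0, 160.0])]
scene fork_tip [(0.91, [550.0, -10.0, 177.0])]
scene gauge_tab [(0.84, [591.0, -13.0, 273.0])]
scene gauge_seat [(0.72, [591.0, -9.0, 228.0])]
scene rail_mark [(0.82, [597.0, 51.0, 128.0])]
scene runout_fixture [(0.8, [500.0, 57.0, 5.0])]
```

View pics/s5o.png

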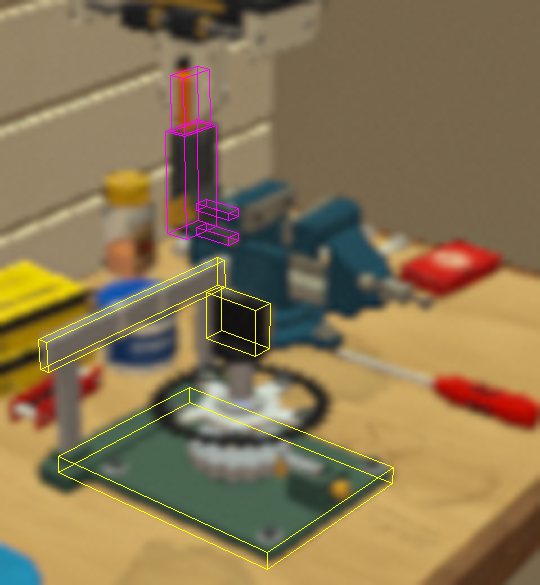

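View pics/s5k.png

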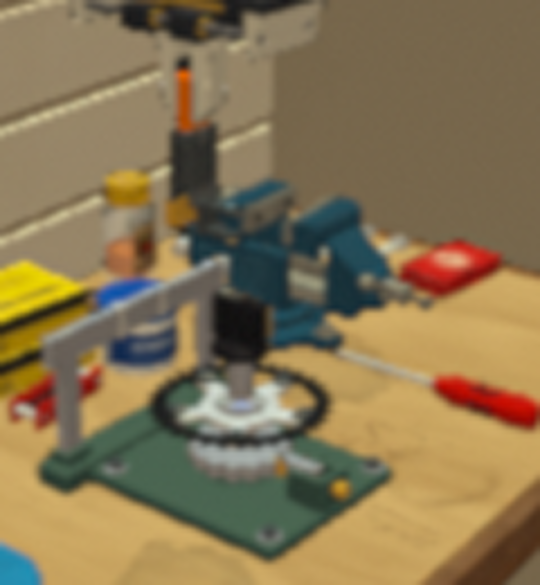

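View pics/t5o.png

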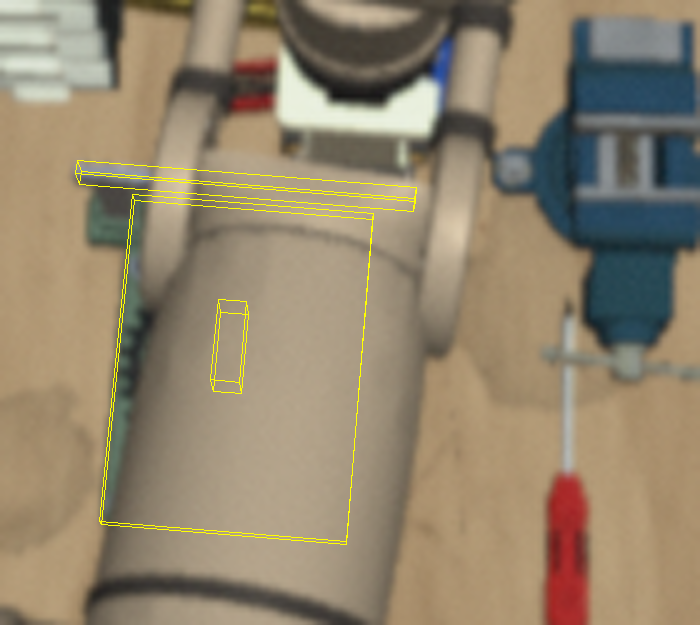

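```bash
python3 -m handwheel '{"translation":[[0.017,-0.009,0],[0,0,-0.03],[0,0,-0.08],[0,0,-0.1],[0,0,-0.08],[0,0,-0.05],[0,0,-0.02],[0,0,0]],"twist":[-0.007,0,0,0,0,0,0,0]}' 255
python3 - <<'E'
from h import *
cs=snap('scene','s6')
o=get_obs();print(o['tool_pos'],o['tcp_rot'],o['moment'])
for cam,c in(('scene',cs),):
  for l in ['fork_gauge','fork_tip','gauge_tab','gauge_seat','rail_mark']:
    print(cam,l,[(round(d['score'],2),np.round(w(c,d['position'])).tolist()) for d in spot_point(cam,l)[:1]])
t=cv2.imread('pics/s6.png');J=cv2.resize(t[120:230,195:295],None,fx=5.4,fy=5.4,interpolation=cv2.INTER_CUBIC)
cv2.imwrite('pics/s6o.png',J)
E
```

```text
time: 10.85
tool_pos: [594.6, -10.4, 212.5]
tcp_rot: [-3.139, 0.021, -0.063]
contact_force: [0.1, -0.8, -0.9]
grip_width: 12.0
[594.68321348 -10.41432276 212.68760108] [-3.138773    0.02037134 -0.06293033] [-0.03837946 -0.12080599 -0.03591472]
scene fork_gauge [(0.6, [591.0, -14.0, 103.0])]
scene fork_tip [(0.6, [555.0, -7.0, 118.0])]
scene gauge_tab [(0.67, [593.0, -16.0, 210.0])]
scene gauge_seat [(0.58, [594.0, -11.0, 171.0])]
scene rail_mark [(0.97, [594.0, 46.0, 130.0])]
```

View pics/s6o.png

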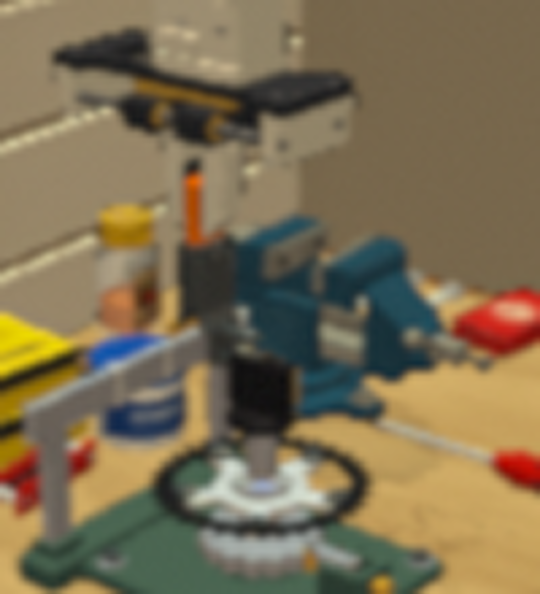

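```bash
python3 -m handwheel '{"translation":[[0,0,-0.03],[0,0,-0.04],[0,0,-0.04],[0,0,-0.04],[0,0,-0.03],[0,0,-0.02],[0,0,0],[0,0,0]],"twist":[0,0,0,0,0,0,0,0]}' 255
```

```text
time: 12.15
tool_pos: [594.6, -10.4, 180.7]
tcp_rot: [-3.139, 0.02, -0.063]
contact_force: [0.1, 0.1, -1.3]
grip_width: 11.9
```

```bash
python3 -m handwheel '{"translation":[[0,0,-0.03],[0,0,-0.03],[0,0,-0.02],[0,0,-0.015],[0,0,-0.01],[0,0,0],[0,0,0],[0,0,0]],"twist":[0,0,0,0,0,0,0,0]}' 255
```

```text
time: 13.15
tool_pos: [594.9, -10.4, 164.9]
tcp_rot: [-3.139, 0.019, -0.063]
contact_force: [-0.4, -0.2, -0.6]
grip_width: 12.3
```

```bash
python3 -m handwheel '{"translation":[[0.002,0.03,0],[0.003,0.05,0],[0.003,0.05,0],[0.003,0.05,0],[0.003,0.05,0],[0.003,0.05,0],[0.002,0.03,0],[0.001,0.02,0]],"twist":[0,0,0,0,0,0,0,0]}' 255
```

```text
time: 14.15
tool_pos: [598.2, 43.0, 164.9]
tcp_rot: [-3.139, 0.018, -0.062]
contact_force: [-0.3, -0.7, -0.8]
grip_width: 11.3
```

```bash
python3 -m handwheel '{"translation":[[0,0.01,0],[0,0.01,0],[0,0.01,0],[0,0.01,0],[0,0.01,0],[0,0,0],[0,0,0],[0,0,0]],"twist":[0,0,0,0,0,0,0,0]}' 255
python3 - <<'E'
from h import *
ct=snap('top','t7');cs=snap('scene','s7')
o=get_obs();print(o['tool_pos'],o['tcp_rot'],o['moment'])
for cam,c in(('scene',cs),):
  for l in ['fork_tip','gauge_tab','gauge_seat','rail_mark']:
    print(cam,l,[(round(d['score'],2),np.round(w(c,d['position'])).tolist()) for d in spot_point(cam,l)[:1]])
J=cv2.resize(cs['img'][140:230,195:275,::-1],None,fx=6.6,fy=6.6,interpolation=cv2.INTER_CUBIC)
cv2.imwrite('pics/s7o.png',J)
E
```

```text
time: 15.15
tool_pos: [598.2, 50.6, 164.9]
tcp_rot: [-3.139, 0.018, -0.063]
contact_force: [-0.3, -0.4, -0.8]
grip_width: 11.3
[598.23198946  50.6487349  164.93061628] [-3.13902122  0.01836736 -0.06281552] [-0.07758415 -0.05657506 -0.03208361]
scene fork_tip [(0.77, [556.0, 50.0, 70.0])]
scene gauge_tab [(0.55, [593.0, 47.0, 169.0])]
scene gauge_seat [(0.55, [598.0, 51.0, 124.0])]
scene rail_mark [(0.97, [597.0, 48.0, 128.0])]
```

View pics/s7o.png

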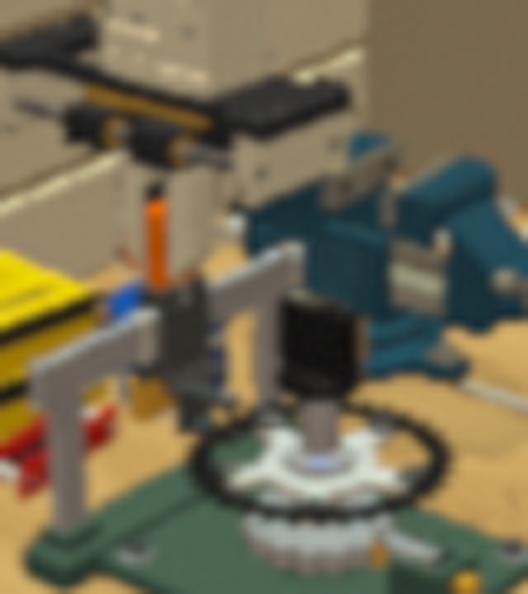

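```bash
python3 -m handwheel '{"translation":[[0,0,0],[0,0,0],[0,0,0],[0,0,0],[0,0,0.05],[0,0,0.1],[0,0,0.2],[0,0,0.2]],"twist":[0,0,0,0,0,0,0,0]}' 144
python3 -m handwheel '{"translation":[[0,0,0.1],[0,-0.1,0.05],[0,-0.2,0],[0,-0.25,0],[-0.05,-0.3,0],[-0.1,-0.3,0],[-0.1,-0.25,0],[-0.05,-0.15,0]],"twist":[0,0.05,0.1,0.1,0.1,0.1,0.1,0.1]}' 60
python3 - <<'E'
from h import *
ct=snap('top','t8');cs=snap('scene','s8')
for cam,c in(('scene',cs),('top',ct)):
  for l in ['fork_tip','gauge_tab','gauge_seat','rail_mark','knob_grip']:
    print(cam,l,[(round(d['score'],2),np.round(w(c,d['position'])).tolist()) for d in spot_point(cam,l)[:1]])
J=cv2.resize(cs['img'][140:230,195:275,::-1],None,fx=6.6,fy=6.6,interpolation=cv2.INTER_CUBIC)
cv2.imwrite('pics/s8o.png',J)
J=cv2.resize(ct['img'][140:240,190:290,::-1],None,fx=6,fy=6,interpolation=cv2.INTER_CUBIC)
cv2.imwrite('pics/t8o.png',J)
E
```

```text
time: 16.45
tool_pos: [597.5, 50.7, 250.6]
tcp_rot: [-3.139, 0.021, -0.063]
contact_force: [-0.2, 0.1, 0.0]
grip_width: 40.1
time: 17.45
tool_pos: [553.0, -186.6, 288.5]
tcp_rot: [3.137, 0.006, 0.996]
contact_force: [0.2, 0.2, -0.6]
grip_width: 70.0
scene fork_tip [(0.91, [558.0, 53.0, 67.0])]
scene gauge_tab [(0.76, [594.0, 47.0, 165.0])]
scene gauge_seat [(0.85, [595.0, 49.0, 126.0])]
scene rail_mark [(0.93, [596.0, 51.0, 129.0])]
scene knob_grip [(0.58, [493.0, 59.0, 144.0])]
top fork_tip [(0.55, [557.0, 56.0, 70.0])]
top gauge_tab [(0.49, [598.0, 48.0, 164.0])]
top gauge_seat [(0.67, [595.0, 56.0, 122.0])]
top rail_mark [(0.58, [599.0, 52.0, 126.0])]
top knob_grip [(0.59, [599.0, 50.0, 57.0])]
```

View pics/s8o.png

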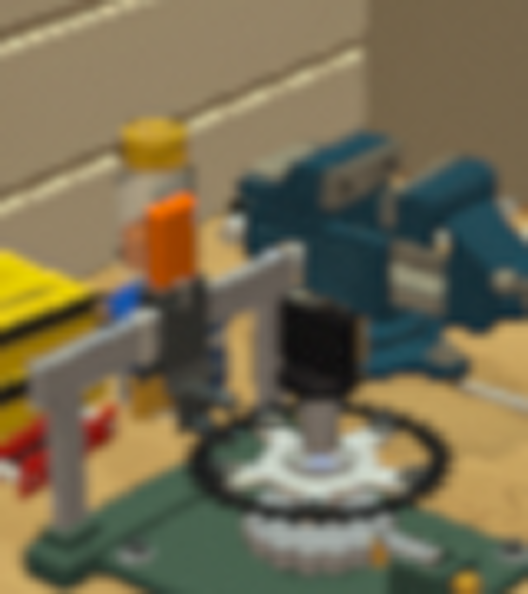

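View pics/t8o.png

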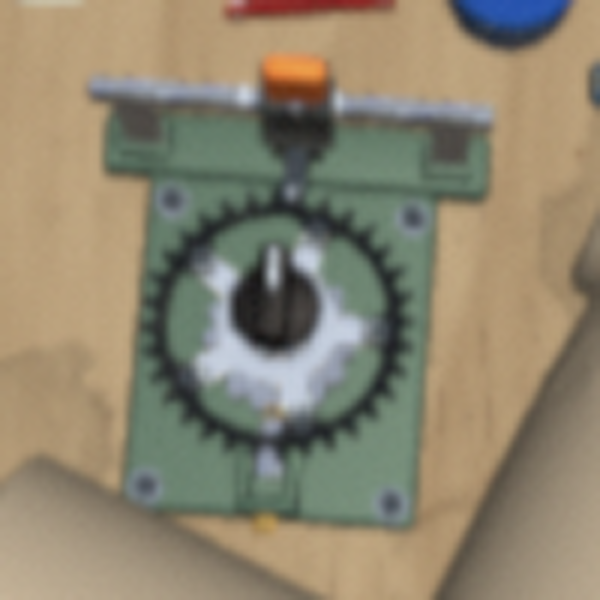

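```bash
python3 - <<'E'
from h import *
ct=snap('top','t9');t=cv2.imread('pics/t9.png');S=14;o=(222,143)
J=cv2.resize(t[143:178,222:276],None,fx=S,fy=S,interpolation=cv2.INTER_CUBIC)
p=(498.5,57.5,-.062)
q=lambda L:np.round((proj(ct,place(p,L))-o+.5)*S-.5).tolist()
print('lines',q([(100,22.5,125),(100,-22.5,125)]),'tabtop',q([(100,15,180),(100,-15,180)]),'saddle',q([(90.5,18,137),(90.5,-18,137),(90.5,18,55),(90.5,-18,55)]),'fork',q([(59,6,81),(59,-6,81)]))
print('line tabtop', q([(100,0,180)]))
cv2.imwrite('pics/t9o.png',J)
E
```

```text
lines [[134.0, 175.0], [352.0, 193.0]] tabtop [[160.0, 105.0], [311.0, 118.0]] saddle [[150.0, 207.0], [326.0, 221.0], [165.0, 304.0], [331.0, 318.0]] fork [[203.0, 424.0], [260.0, 428.0]]
line tabtop [[236.0, 112.0]]
```

View pics/t9o.png

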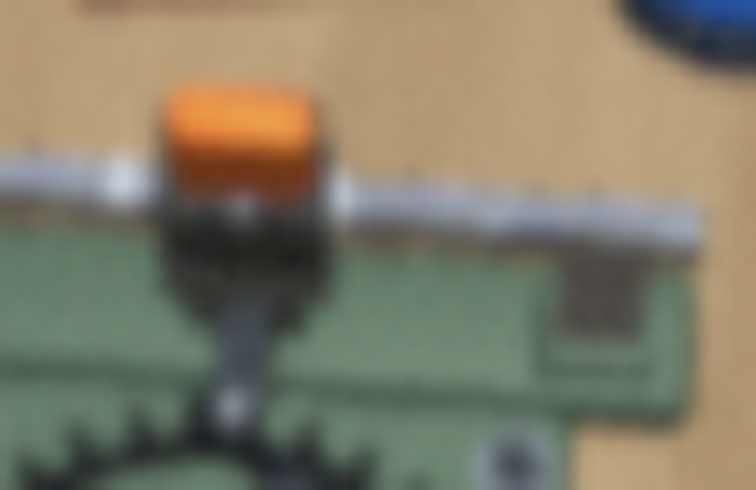

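```bash
python3 -m handwheel '{"translation":[[0,0.2,0],[0.05,0.3,0],[0.1,0.35,0],[0.1,0.35,0],[0.05,0.25,0],[0,0.13,0],[0,0,-0.07],[0,0,-0.05]],"twist":[-0.1,-0.115,-0.115,-0.115,-0.115,-0.114,0,0]}' 144
```

```text
time: 19.1
tool_pos: [598.9, 56.9, 267.5]
tcp_rot: [3.138, 0.006, -0.084]
contact_force: [-0.1, 0.0, -0.7]
grip_width: 40.0
```

```bash
python3 -m handwheel '{"translation":[[-0.003,-0.042,-0.05],[0,0,-0.12],[0,0,-0.15],[0,0,-0.12],[0,0,-0.08],[0,0,-0.04],[0,0,-0.01],[0,0,0]],"twist":[0.014,0,0,0,0,0,0,0]}' 144
```

```text
time: 20.1
tool_pos: [597.9, 41.6, 177.2]
tcp_rot: [3.136, 0.007, -0.056]
contact_force: [-0.0, -0.7, 0.4]
grip_width: 39.9
```

```bash
python3 -m handwheel '{"translation":[[0.003,0.03,-0.03],[0,0.03,-0.03],[0,0,-0.015],[0,0,0],[0,0,0],[0,0,0],[0,0,0],[0,0,0]],"twist":[0,0,0,0,0,0,0,0]}' 144
```

```text
time: 21.1
tool_pos: [599.0, 51.6, 166.5]
tcp_rot: [3.136, 0.004, -0.055]
contact_force: [0.4, 0.2, 0.0]
grip_width: 40.0
```

```bash
python3 -m handwheel '{"translation":[[0,0,0],[0,0,0],[0,0,0],[0,0,0],[0,0,0],[0,0,0],[0,0,0],[0,0,0]],"twist":[0,0,0,0,0,0,0,0]}' 255
```

```text
time: 22.1
tool_pos: [598.9, 51.6, 166.6]
tcp_rot: [3.136, 0.005, -0.055]
contact_force: [-0.5, -0.4, 0.5]
grip_width: 12.4
```

```bash
python3 -m handwheel '{"translation":[[0,0.008,0],[0,0.008,0],[0,0.006,0],[0,0,0],[0,0,0],[0,0,0],[0,0,0],[0,0,0]],"twist":[0,0,0,0,0,0,0,0]}' 255
```

```text
time: 23.1
tool_pos: [599.0, 54.8, 166.6]
tcp_rot: [3.136, 0.004, -0.055]
contact_force: [1.1, -0.2, 0.4]
grip_width: 11.8
```

```bash
python3 -m handwheel '{"translation":[[0,0,0],[0,0,0],[0,0,0],[0,0,0],[0,0,0.05],[0,0,0.1],[0,0,0.2],[0,0,0.25]],"twist":[0,0,0,0,0,0,0,0]}' 144
python3 -m handwheel '{"translation":[[0,0,0.1],[0,-0.1,0],[-0.05,-0.25,0],[-0.1,-0.3,0],[-0.1,-0.3,0],[-0.1,-0.3,0],[-0.1,-0.25,0],[-0.05,-0.15,0]],"twist":[0,0.05,0.1,0.115,0.115,0.115,0.115,0.115]}' 60
python3 - <<'E'
from h import *
ct=snap('top','t10');t=cv2.imread('pics/t10.png');S=14;o=(222,143)
cs=snap('scene','s10')
for cam,c in(('scene',cs),('top',ct)):
  for l in ['fork_tip','gauge_seat','rail_mark','index_knob','knob_grip']:
    print(cam,l,[(round(d['score'],2),np.round(w(c,d['position'])).tolist()) for d in spot_point(cam,l)[:1]])
J=cv2.resize(t[143:178,222:276],None,fx=S,fy=S,interpolation=cv2.INTER_CUBIC)
cv2.imwrite('pics/t10o.png',J)
E
```

```text
time: 24.1
tool_pos: [597.8, 55.1, 258.8]
tcp_rot: [3.136, 0.009, -0.055]
contact_force: [0.8, 0.8, 0.4]
grip_width: 39.7
time: 25.1
tool_pos: [522.6, -197.4, 289.8]
tcp_rot: [3.128, -0.007, 1.123]
contact_force: [-0.2, -0.6, -0.0]
grip_width: 70.2
scene fork_tip [(0.65, [559.0, 54.0, 69.0])]
scene gauge_seat [(0.6, [595.0, 52.0, 123.0])]
scene rail_mark [(0.82, [595.0, 48.0, 127.0])]
scene index_knob [(0.68, [498.0, 60.0, 113.0])]
scene knob_grip [(0.48, [493.0, 58.0, 144.0])]
top fork_tip [(0.61, [557.0, 56.0, 65.0])]
top gauge_seat [(0.76, [595.0, 57.0, 125.0])]
top rail_mark [(0.79, [601.0, 54.0, 126.0])]
top index_knob [(0.52, [500.0, 58.0, 111.0])]
top knob_grip [(0.64, [498.0, 60.0, 143.0])]
```

View pics/t10o.png

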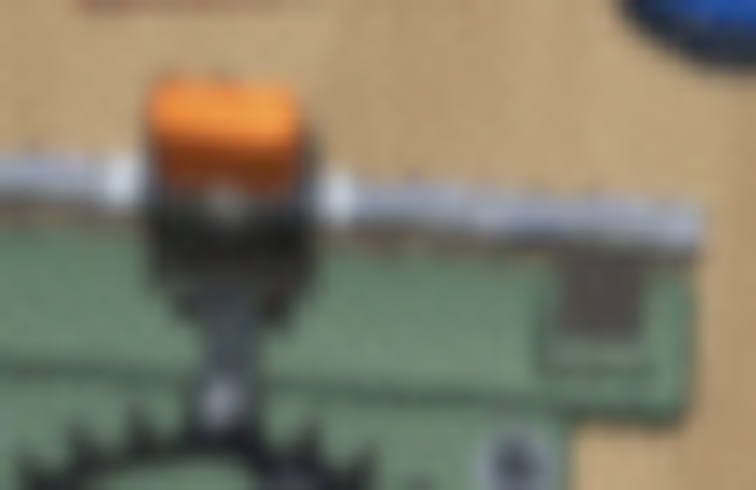

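```bash
python3 -m handwheel '{"translation":[[0,0.15,0],[-0.03,0.3,0],[-0.04,0.35,0],[-0.04,0.35,0],[-0.03,0.3,0],[-0.02,0.18,0],[0,0.08,0],[0,0,0]],"twist":[0.04,0.05,0.05,0.05,0.056,0,0,0]}' 60
```

```text
time: 26.7
tool_pos: [495.5, 76.5, 288.1]
tcp_rot: [3.13, -0.01, 1.535]
contact_force: [0.4, -0.7, 0.6]
grip_width: 70.3
```

```bash
python3 -m handwheel '{"translation":[[0.01,-0.06,0],[0.01,-0.05,0],[0,0,-0.05],[0,0,-0.12],[0,0,-0.15],[0,0,-0.12],[0,0,-0.06],[0,0,-0.02]],"twist":[-0.01,-0.006,0,0,0,0,0,0]}' 60
```

```text
time: 27.7
tool_pos: [499.1, 53.2, 205.8]
tcp_rot: [3.131, -0.009, 1.499]
contact_force: [-0.7, -0.8, 0.3]
grip_width: 70.1
```

```bash
python3 -m handwheel '{"translation":[[0,0.042,0],[0,0,-0.06],[0,0,-0.1],[0,0,-0.1],[0,0,-0.07],[0,0,-0.03],[0,0,-0.01],[0,0,0]],"twist":[0.006,0,0,0,0,0,0,0]}' 60
python3 - <<'E'
from h import *
cs=snap('scene','s11')
J=cv2.resize(cs['img'][140:230,195:275,::-1],None,fx=6.6,fy=6.6,interpolation=cv2.INTER_CUBIC)
cv2.imwrite('pics/s11o.png',J)
E
```

```text
time: 28.7
tool_pos: [500.6, 60.4, 149.8]
tcp_rot: [3.126, -0.009, 1.511]
contact_force: [-0.4, -0.1, -0.7]
grip_width: 69.8
```

View pics/s11o.png

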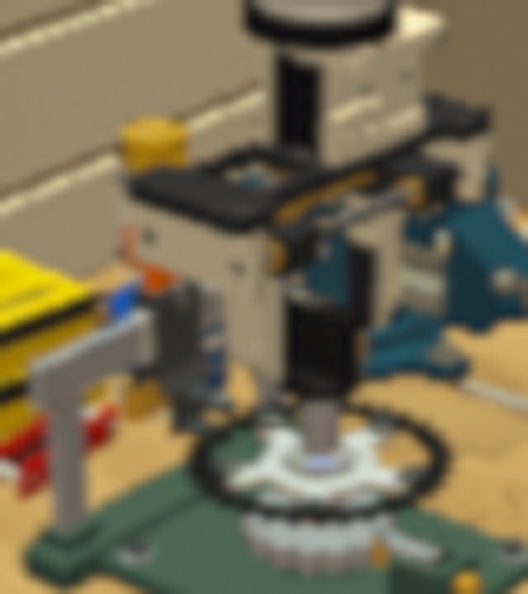

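```bash
python3 -m handwheel '{"translation":[[-0.01,-0.004,-0.005],[0,0,0],[0,0,0],[0,0,0],[0,0,0],[0,0,0],[0,0,0],[0,0,0]],"twist":[0,0,0,0,0,0,0,0]}' 60
python3 -m handwheel '{"translation":[[0,0,0],[0,0,0],[0,0,0],[0,0,0],[0,0,0],[0,0,0],[0,0,0],[0,0,0]],"twist":[0,0,0,0,0,0,0,0]}' 255
```

```text
time: 29.75
tool_pos: [499.5, 59.7, 150.0]
tcp_rot: [3.124, -0.009, 1.511]
contact_force: [0.0, 0.2, 0.3]
grip_width: 70.0
time: 30.75
tool_pos: [499.5, 59.0, 149.9]
tcp_rot: [3.124, -0.008, 1.511]
contact_force: [0.3, 0.1, -0.3]
grip_width: 15.7
```

```bash
python3 -m handwheel '{"translation":[[0,0,0],[0,0,0],[0,0,0],[0,0,0],[0,0,0],[0,0,0],[0,0,0],[0,0,0]],"twist":[-0.04,-0.05,-0.05,-0.05,-0.04,-0.035,0,0]}' 255
python3 -c "
from h import *
o=get_obs();print(o['moment'],o['contact_force'])"
```

```text
time: 31.75
tool_pos: [499.2, 58.3, 149.9]
tcp_rot: [3.124, -0.006, 1.084]
contact_force: [0.2, -1.1, 0.1]
grip_width: 15.9
[-0.15870601 -0.10052231  0.13185089] [ 0.16585746 -1.06621275  0.06106848]
```

```bash
python3 -m handwheel '{"translation":[[0,0,0],[0,0,0],[0,0,0],[0,0,0],[0,0,0],[0,0,0],[0,0,0],[0,0,0]],"twist":[-0.04,-0.05,-0.05,-0.05,-0.04,-0.03,0,0]}' 255
python3 -c "
from h import *
o=get_obs();print(o['moment'],o['contact_force'])"
```

```text
time: 32.75
tool_pos: [498.8, 57.7, 149.9]
tcp_rot: [3.124, -0.004, 0.67]
contact_force: [0.3, -1.4, -0.4]
grip_width: 15.6
[-0.2179309  -0.12124516  0.05699024] [ 0.29644014 -1.40227975 -0.36943539]
```

Third click: -0.416 rad.

```bash
python3 -m handwheel '{"translation":[[0,0,0],[0,0,0],[0,0,0],[0,0,0],[0,0,0],[0,0,0],[0,0,0],[0,0,0]],"twist":[-0.04,-0.05,-0.05,-0.05,-0.04,-0.033,0,0]}' 255
python3 - <<'E'
from h import *
o=get_obs();print(o['moment'],o['contact_force'],o['tcp_rot'])
cs=snap('scene','s12');ct=snap('top','t12')
for l in ['fork_tip','gauge_tab','gauge_seat','rail_mark','index_knob']:
    print(l,[(round(d['score'],2),np.round(w(cs,d['position'])).tolist()) for d in spot_point('scene',l)[:1]])
J=cv2.resize(cs['img'][140:230,195:275,::-1],None,fx=6.6,fy=6.6,interpolation=cv2.INTER_CUBIC)
cv2.imwrite('pics/s12o.png',J)
J=cv2.resize(ct['img'][130:240,190:290,::-1],None,fx=5.4,fy=5.4,interpolation=cv2.INTER_CUBIC)
cv2.imwrite('pics/t12o.png',J)
E
```

```text
time: 33.75
tool_pos: [498.0, 57.4, 149.9]
tcp_rot: [3.125, -0.003, 0.252]
contact_force: [-0.8, -2.1, 0.4]
grip_width: 15.7
[-0.20463622 -0.13458139  0.09189491] [-0.7538328  -2.06768674  0.41744822] [ 3.12483187e+00 -2.87069950e-03  2.51986123e-01]
fork_tip [(0.82, [558.0, 54.0, 70.0])]
gauge_tab [(0.69, [594.0, 50.0, 167.0])]
gauge_seat [(0.59, [596.0, 51.0, 124.0])]
rail_mark [(0.84, [595.0, 49.0, 129.0])]
index_knob [(0.5, [498.0, 60.0, 110.0])]
```

View pics/s12o.png

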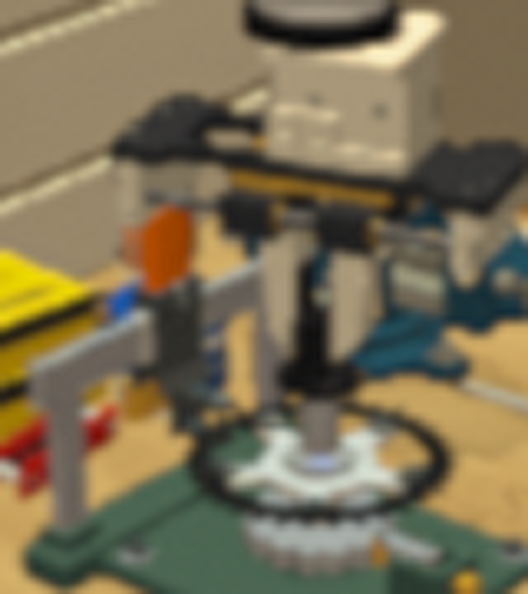

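View pics/t12o.png

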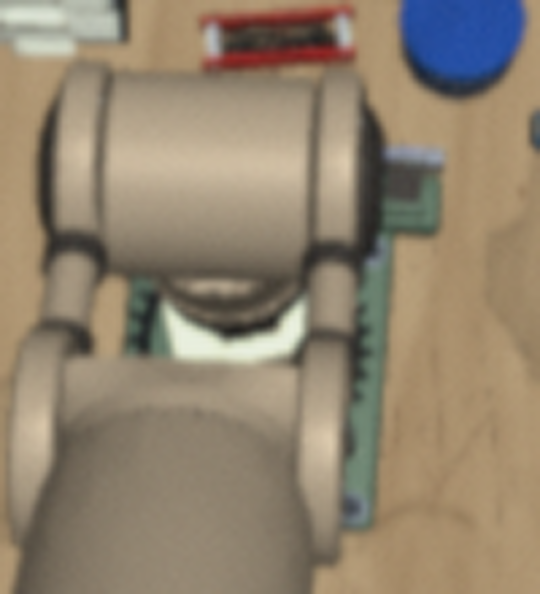

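```bash
python3 - <<'E'
import cv2,numpy as np
a=cv2.imread('pics/s10.png');b=cv2.imread('pics/s12.png')
r=lambda i:cv2.resize(i[160:230,200:270],None,fx=5.6,fy=5.6,interpolation=cv2.INTER_CUBIC)
cv2.imwrite('pics/cmp.png',np.hstack([r(a),r(b)]))
# saddle shift by template
T=a[185:207,210:232]; m=cv2.matchTemplate(b[180:212,205:237],T,cv2.TM_CCOEFF_NORMED);print(cv2.minMaxLoc(m));print(np.round(m[3:8,3:8],3))
T=a[203:225,228:262]; m=cv2.matchTemplate(b[198:230,223:267],T,cv2.TM_CCOEFF_NORMED);print(cv2.minMaxLoc(m))
E
```

```text
(-0.17032499611377716, 0.9975742101669312, (10, 0), (5, 5))
[[0.512 0.675 0.752 0.698 0.544]
 [0.625 0.831 0.925 0.852 0.661]
 [0.69  0.911 0.998 0.909 0.706]
 [0.671 0.861 0.928 0.85  0.68 ]
 [0.592 0.736 0.794 0.751 0.636]]
(-0.16410525143146515, 0.9926098585128784, (10, 10), (5, 5))
```

View pics/cmp.png

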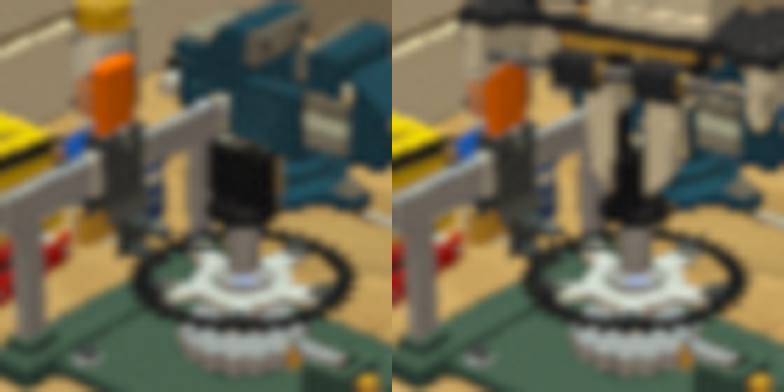

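```bash
python3 - <<'E'
from h import *
cs=snap('scene')
a=.252
for sgn in(1,-1):
  for d in(-37,0,37):
    P=np.array([[498+sgn*95*np.cos(a)-d*np.sin(a),57.4+sgn*95*np.sin(a)+d*np.cos(a),z] for z in(180,194,210)])
    print(sgn,d,np.round(((proj(cs,P)-[195,140]+.5)*6.6-.5)).tolist())
o=get_obs();print(o['time'],o['contact_force'],o['tcp_rot'],o['dq'].max(),o['grip_width'])
E
```

```text
1 -37 [[171.0, 201.0], [171.0, 175.0], [170.0, 145.0]]
1 0 [[139.0, 226.0], [138.0, 200.0], [137.0, 170.0]]
1 37 [[106.0, 254.0], [105.0, 227.0], [103.0, 196.0]]
-1 -37 [[528.0, 257.0], [530.0, 230.0], [531.0, 199.0]]
-1 0 [[505.0, 286.0], [506.0, 258.0], [507.0, 227.0]]
-1 37 [[480.0, 316.0], [481.0, 288.0], [482.0, 256.0]]
34.15 [-0.9240094  -1.27224206  0.10286122] [ 3.12477406e+00 -3.02048014e-03  2.50796543e-01] 0.002337227320854875 15.956701694005826
```

```bash
python3 -c "
from plant import *
print(close_job()); o=get_obs(); print(o['time'],o['tcp_rot'],o['grip_width'],o['contact_force'])"
```

```text
the job is handed in; nothing more can be done
None
the job is handed in; nothing more can be done
```

I hooked the fork gauge over the rail about 62 mm from the mark on the -y side and slid it to the mark. I then turned the knob three clicks clockwise and handed the job in at about 34 s, with the fingers still closed on the knob.

- **Gauge placing:** the first release left it about 3 mm off centre towards -y. I gripped it again, slid it 3 mm and let go. The top view then showed equal gaps of about 2 mm to both white lines.
- **Gauge after turning the knob:** it had not moved (pixel shift zero against the picture before). The gripper body is about 14 mm above its tab.
- **Knob:** the tool turned 1.259 rad from the home grip, against 1.257 for the third stop. The five-arm spider looks the same as at home, as it should after 72 degrees. The grip width was about 16 mm, the width of the grip bar. The joint value and the finger force cannot be read directly, so those two are inferred.
- **Disagreement between cameras:** positions from the two cameras differed by 2–4 mm, so I judged the centring by the white lines in the top picture. A side force of 1–2 N built up on the wrist during the turn, probably from gripping slightly off the spindle axis.
- **Other things on the bench:** I did not touch the hub, bottle, screwdriver or tin, but I made no separate measurement of them at the end.

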